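# Seat a wooden plaque in the marking jig and punch its hole mark

## Robot

A 6-joint arm with a two-finger parallel gripper is mounted at the origin on the work surface. World frame = base frame: x ahead of the robot, y to its left, z up, the work surface at z = 0. Lengths are in mm, angles in rad, forces in N, time in s.
With the tool pointing down it reaches from about 350 to 775 mm from the base axis. Payload 7.3 kg.
Tool frame: the origin (TCP) lies on the centre line of the jaws, within the pads' length; the fingertips stand finger_overhang ahead of it and the grasp point (between the pads) lies 8 mm behind it (finger_overhang is the distance from the TCP to the fingertips, in mm); z points along the fingers, y is the line along which they close (so a half turn about z gives the same grasp; the last joint's range is limited). The gripper opens to 92 mm and grips with 3 to 60 N. Pads are 19 mm wide; open, the fingers measure 130 mm over their backs; the gripper's body (75 mm by 190 mm) begins 47 mm behind the grasp point.
Start: joints at [1.141, 0.342, 1.524, -0, 1.275, -0.146], TCP at [146.987, 504.022, 237.741] pointing down, gripper open.
Joint ranges: [-2.53, 2.53], [-0.77, 2.02], [0.04, 2.7], [-1, 4.14], [0.28, 2.66], [-3.11, 3.11]. Speed limits (rad/s): [2.57, 2.57, 3.14, 3.14, 3.14, 3.14].

## Interface

Orientations are given as [roll, pitch, yaw] about the fixed x, y, z axes, in that order (R = Rz(yaw) Ry(pitch) Rx(roll)).
In Python, from plant import get_obs, capture, close_job, finger_overhang gives the robot as it stands.
- The arm moves only by the shell command python3 -m inch 'ROWS'. ROWS is JSON, one flat list of numbers, 7 for each row, row after row: the turn, a rotation vector about the tool's x, y, z scaled (see below), then the shift along the tool's x, y, z scaled (see below), then the closure, from -1 (fully open) to 1 (shut). In form: [ax, ay, az, tx, ty, tz, gripper, ax, ay, az, tx, ty, tz, gripper, ...]. A call has 1 to 10 rows; each row shifts and turns the commanded pose from where the row before left it, along the tool's axes as they then stand; what a row does not reach is not made up. The controller multiplies each number of a shift by 0.8 m and each number of a turn by 1.5 rad. A row lasts 1/12 s, in which the tool goes at most 41.7 mm and 7.16 degrees, less where a joint would pass 70% of its speed; a pose out of reach is approached as far as the arm can. A call with a number of a shift or a turn outside -1 to 1 is refused whole. A call with a gripper value outside its range is refused whole. The fingers move at their own pace and stop on an object; the grip force is fixed at half the most. Time passes only in rows, so rows that do not move let the fingers close. It gives the time, the measured TCP pose, the force, the opening and the grip force at its end, in the units of the state.
- get_obs(): the state, without advancing time (a new reading comes with each control period).
- capture(name): name is "scene" or "side" or "wrist"; returns a dict with "image" (400x640x3 uint8, red, green, blue), "mtx" (3x3 intrinsics, pixels), "pose" (4x4, takes a point from camera to world coordinates). Camera axes: x right, y up, looking along -z (the intrinsics and any distortion apply to the point x, -y, -z); pixel columns grow to the right and rows downward; lengths in mm; the calibration is good to about 2 mm. A picture is of the moment at which its call begins. There is no depth.
- close_job(): hands the job in; it is judged then, once.
The state is a dict: "time": time; "joint_positions": joint angles; "dq": joint speeds; "tau": joint torques, N m; "tool_pos": TCP position; "tcp_rot": TCP orientation; "contact_force": force on the tool from outside, world axes, zero at the start; "moment": the same for the moment, N m; "grip_width": finger opening in mm; "finger_force": force on a finger pad.
Only numpy, scipy, OpenCV 4.12 (cv2) and the standard library are available. Lean on these libraries where they do the work, as an engineer would, in place of code of your own. Each camera call takes 0.05 s, during which the arm holds its last target. There are 200 camera calls.

## Task

Slide the wooden plaque along the blue marking jig, between the aluminium rails, until it drops into the pocket under the punch and lies flat and square on the pocket floor. Then press the red punch head all the way down to its stop to mark the hanging hole, let it spring back up, and leave the plaque seated and the other things on the bench where they are.

Things in the scene. Friction and masses are not known exactly. Their poses are not given: they have to be found in the camera images.
- jig: Fixed marking jig: blue base 368 mm long (its x -265 to +103 mm), 170 mm wide (y +-85). Origin on the bench under the pocket centre; x horizontal, the feeding direction from loading deck to pocket to end stop; y across; z up. Deck: x -265 to -57, top 22 mm above the bench; there it steps down 10 mm to the pocket floor. Nothing stands on the deck but the flares and rail ends.
- pocket (a point): Centre of the pocket floor, 12 mm above the bench, axes as the jig's. Pocket 114 mm long (x +-57), 95 mm wide (y +-47.5): 4 and 3 mm more than the plaque. 22 mm wide aluminium rails (x -60 to +57) close its sides, a 20 mm thick end stop its far end; their tops are 34 mm above the bench. Seated, the plaque's top is 28 mm above the bench.
- step (a point): Middle of the deck's edge above the pocket, 57 mm before the pocket centre, 22 mm above the bench. Before it, from jig x = -60 back to -93 mm, aluminium flares 34 mm above the bench lead in: the mouth is 95 mm wide at -60 and 140 mm at -93. The plaque tips over the edge and drops in once its rear end has passed it.
- bracket (a point): Top of the fixed dark steel bracket, on the punch axis, 78 mm above the bench. It is 36 mm wide, rises from the end stop and overhangs the pocket from jig x = +81 back to +15 mm; its underside there is 66 mm above the bench.
- plaque: Loose pale wooden plaque with two thin dark lines on top, 110 (x) by 92 (y) by 16 mm thick, about 120 g, too wide to grasp across. Origin at the centre of its underside, z up. It starts flat on the deck, up to 25 mm off the jig's centre line and turned up to 20 degrees from square, its x axis roughly along the jig's x, its centre 170 to 195 mm before the pocket centre.
- punch (a joint): Travel of the spring punch: 0 m up, 0.014 m down at its stop. The spring returns it; about 2.5 N starts it and 8 N holds it at the stop. Its steel tip clears a plaque on the deck by 5 mm and at the stop stays 1 mm above a seated one; over an unseated plaque it cannot reach its stop.
- punch_head (a point): Centre of the top face of the red punch head (disc 30 mm across, 10 mm thick, on an 8 mm stem), on the jig's centre line at jig x = +32 mm; 108 mm above the bench when up, 94 mm when down. Pressed straight down.
- glue_a: White glue bottle with a conical tip, 34 mm diameter, 95 mm tall, beside the jig; origin at the centre of its underside. Leave alone.
- glue_b: White glue bottle like the other, away from the jig. Leave alone.
- disc_a: Wooden disc 48 mm diameter, 10 mm thick, beside the jig; origin at the centre of its underside. Leave alone.
- disc_b: Wooden disc like the other, on the jig's other side. Leave alone.
- sanding_block: Cork sanding block 100 x 65 x 32 mm; origin at the centre of its underside. Leave alone.
- tin: Open red tin, 76 mm diameter, 100 mm tall; origin at the centre of its underside. Leave alone.
- screwdriver: Screwdriver lying on the bench. Leave alone.
Things that resemble listed ones, but are neither listed nor needed, are in the scene too. There is more than one size of the plaque; the one meant has the size given above.

How it is judged:
By the outcome, as a careful person would: the job done as asked, in the order asked, and still so for the second after the job is handed in, with the robot touching nothing.
It also fails if it takes over 72 s, if anything falls off the work surface, if the arm or the gripper's body presses on something with over 40 N, if the wrist force passes 120 N, or if a joint passes its speed limit or range.

## Working session

There is one attempt and no reset: what is moved stays moved. The work goes in short steps, Python scripts to look and compute and a shell command to move; the robot and the scene stay as the last step left them, time stands still between calls to the robot, and variables do not carry over. Pictures are saved under pics/ and viewed, at most 11 in all, crops included, and the job is handed in when it is done.

```bash
mkdir -p pics; ls
python3 - <<'E'
from plant import *
import cv2
o=get_obs();print(o,finger_overhang)
for n in("scene","side"):
    c=capture(n);cv2.imwrite(f"pics/{n}0.png",c["image"][:,:,::-1]);print(n,c["mtx"],c["pose"],[k for k in c])
E
```

```text
pics
{'time': 0.0, 'joint_positions': array([ 1.14101971e+00,  3.42706421e-01,  1.52503806e+00,  4.74417704e-05,
        1.27535307e+00, -1.46001354e-01]), 'dq': array([-1.44850556e-03, -1.13843197e-03, -8.92024031e-04, -2.91062141e-05,
       -5.29814496e-05,  7.88709182e-04]), 'tau': array([ 1.04576040e-03, -4.31242096e+01, -2.44219619e+01,  7.18409009e-02,
        5.60849416e-02, -1.40996613e-04]), 'tool_pos': array([146.79426475, 503.65924886, 237.04605147]), 'tcp_rot': array([-3.14011038e+00, -2.63818776e-04,  2.85780335e+00]), 'contact_force': array([0.34008594, 0.08182453, 0.11590813]), 'moment': array([-0.01215142,  0.00509776, -0.01991017]), 'finger_force': 0.0, 'grip_width': 92.22682306083772} 11.0
scene [[496.84443032   0.         311.77624245]
 [  0.         496.84443032 200.72385581]
 [  0.           0.           1.        ]] [[ 2.87267540e-01 -7.61423530e-01  5.81129562e-01  1.32242401e+03]
 [ 9.57809902e-01  2.33925740e-01 -1.66969876e-01 -2.14288720e+02]
 [-8.80637103e-03  6.04576675e-01  7.96498269e-01  1.16815802e+03]
 [ 0.00000000e+00  0.00000000e+00  0.00000000e+00  1.00000000e+00]] ['image', 'mtx', 'pose']
side [[374.80499333   0.         324.67221894]
 [  0.         374.80499333 202.97272393]
 [  0.           0.           1.        ]] [[ 9.79927054e-01  1.52164148e-01 -1.28798451e-01  3.79123635e+02]
 [-1.99349143e-01  7.42420990e-01 -6.39586580e-01 -8.55572007e+02]
 [-1.69947395e-03  6.52424054e-01  7.57852206e-01  1.10788669e+03]
 [ 0.00000000e+00  0.00000000e+00  0.00000000e+00  1.00000000e+00]] ['image', 'mtx', 'pose']
```

View pics/scene0.png

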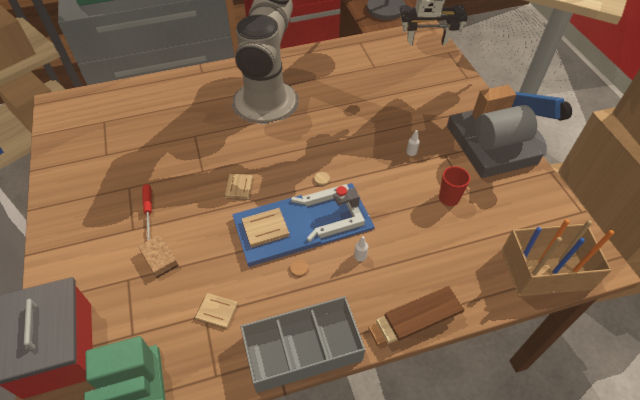

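View pics/side0.png

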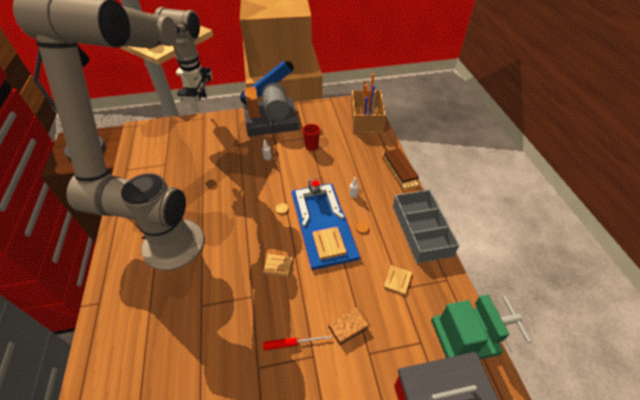

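The scene picture shows three plaques: one on the blue deck at (265,227), and smaller ones on the bench at (239,186) and (216,311). The one on the deck fits, being the largest and lying on the jig. The punch head is red, at about (342,190). I'll confirm with an enlarged crop.

Run:
```python
import cv2
i=cv2.imread("pics/scene0.png")[165:275,225:385]
cv2.imwrite("pics/crop0.png",cv2.resize(i,None,fx=5,fy=5,interpolation=cv2.INTER_CUBIC))
```

```text
(no output)
```

View pics/crop0.png

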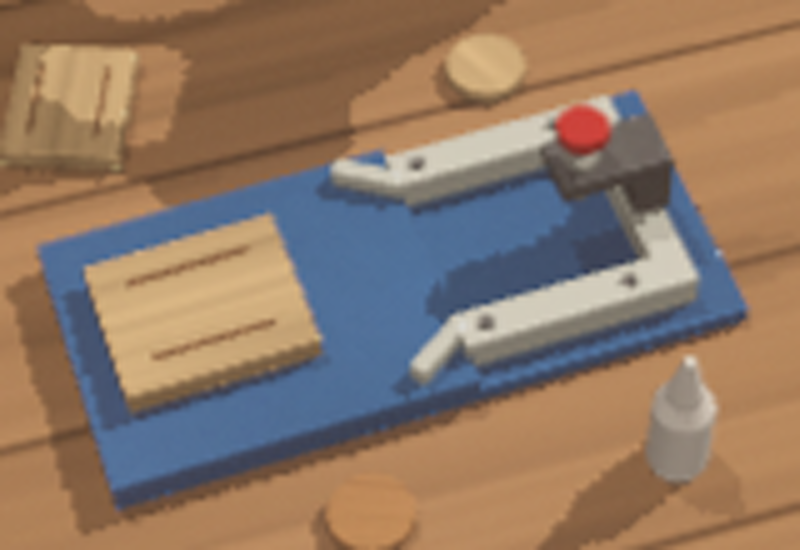

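The crop confirms it: the plaque on the deck has the right proportions, with top corners at crop (85,267), (270,215), (321,345) and (132,402). Jig corners are at crop (40,247), (115,490), (635,92) and (745,312).

```bash
cat > h.py <<'E'
import numpy as np
from scipy.optimize import least_squares
def proj(c,P):
    T=np.linalg.inv(c["pose"]);p=np.c_[P,np.ones(len(P))]@T.T
    q=np.c_[p[:,0],-p[:,1],-p[:,2]]@c["mtx"].T
    return q[:,:2]/q[:,2:]
def place(v,L):
    L=np.asarray(L,float);s,co=np.sin(v[2]),np.cos(v[2])
    return np.c_[v[0]+co*L[:,0]-s*L[:,1],v[1]+s*L[:,0]+co*L[:,1],L[:,2]]
def fit(obs,v0):  # obs: list of (cam, local pts, pixels)
    f=lambda v:np.concatenate([(proj(c,place(v,L))-px).ravel() for c,L,px in obs])
    r=least_squares(f,v0,x_scale=[10,10,.1],loss='soft_l1');return r.x,f(r.x)
def rel(j,p):
    d=np.array(p[:2])-j[:2];s,c=np.sin(j[2]),np.cos(j[2])
    return c*d[0]+s*d[1],-s*d[0]+c*d[1],np.degrees(p[2]-j[2])
JIG=[[-265,85,22],[-265,-85,22],[103,85,12],[103,-85,12],[32,0,108]]
PLQ=[[-55,46,38],[55,46,38],[55,-46,38],[-55,-46,38]]
E
python3 - <<'E'
from h import *
from plant import *
c=capture("scene")
k=lambda a:np.array(a)/5+[225,165]
j,r=fit([(c,JIG,k([[40,247],[115,490],[635,92],[745,312],[583,125]]))],[500,0,1.4])
print(j,r.round(1))
p,r=fit([(c,PLQ,k([[85,267],[270,215],[321,345],[132,402]]))],[500,-150,1.4])
print(p,r.round(1),rel(j,p))
o=get_obs();print(o["time"])
E
```

```text
[539.59187037  64.35424389   1.61304631] [-0.8 -0.2 -0.6  0.4  0.3 -0.5  1.  -0.2  0.2  0.1]
[ 544.56054637 -124.49001683    1.62345716] [-0.2  0.5  0.5 -0.   0.4 -0.4 -0.8 -0.1] (np.float64(-188.88560054337358), np.float64(3.0120519402469155), np.float64(0.5964977905899728))
0.15
```

```bash
python3 -m inch '[0,0,0,-0.036,-0.035,0,0.13,0,0,0,-0.036,-0.035,0,0.13,0,0,0,-0.036,-0.035,0,0.13,0,0,0,-0.036,-0.035,0,0.13,0,0,0,-0.036,-0.035,0,0.13,0,0,0,-0.036,-0.035,0,0.13,0,0,0,-0.036,-0.035,0,0.13,0,0,0,-0.036,-0.035,0,0.13,0,0,0,-0.036,-0.035,0,0.13,0,0,0,-0.036,-0.035,0,0.13]'
python3 -m inch '[0,0,0,-0.036,-0.035,0,0.13,0,0,0,-0.036,-0.035,0,0.13,0,0,0,-0.036,-0.035,0,0.13,0,0,0,-0.036,-0.035,0,0.13,0,0,0,-0.036,-0.035,0,0.13,0,0,0,-0.036,-0.035,0,0.13,0,0,0,-0.036,-0.035,0,0.13,0,0,0,-0.036,-0.035,0,0.13,0,0,0,-0.036,-0.035,0,0.13,0,0,0,-0.036,-0.035,0,0.13]'
python3 -m inch '[0,0,0.083,0,0,0,0.13,0,0,0.083,0,0,0,0.13,0,0,0.083,0,0,0,0.13,0,0,0.083,0,0,0,0.13,0,0,0.083,0,0,0,0.13,0,0,0.083,0,0,0,0.13,0,0,0.083,0,0,0,0.13,0,0,0.083,0,0,0,0.13,0,0,0.083,0,0,0,0.13,0,0,0.083,0,0,0,0.13]'
python3 - <<'E'
from plant import *
import cv2
c=capture("wrist");cv2.imwrite("pics/w1.png",c["image"][:,:,::-1]);print(c["pose"].round(3),c["mtx"])
E
```

```text
time: 0.98
tool_pos: [345.4, 152.7, 237.8]
tcp_rot: [3.141, 0.0, 2.858]
contact_force: [0.9, 1.5, 0.5]
grip_width: 40.2
finger_force: 0.0
time: 1.82
tool_pos: [543.6, -196.8, 237.3]
tcp_rot: [3.141, -0.001, 2.857]
contact_force: [0.3, -0.7, 1.0]
grip_width: 39.7
finger_force: 0.0
time: 2.65
tool_pos: [543.0, -194.8, 237.3]
tcp_rot: [-3.141, -0.0, 1.607]
contact_force: [-0.3, -0.8, 0.5]
grip_width: 40.3
finger_force: 0.0
[[ 9.99000e-01 -3.40000e-02 -9.00000e-03  5.40448e+02]
 [ 3.60000e-02  9.62000e-01  2.72000e-01 -1.22052e+02]
 [-1.00000e-03 -2.73000e-01  9.62000e-01  3.81906e+02]
 [ 0.00000e+00  0.00000e+00  0.00000e+00  1.00000e+00]] [[276.25263938   0.         317.60688723]
 [  0.         276.25263938 198.49815897]
 [  0.           0.           1.        ]]
```

View pics/w1.png

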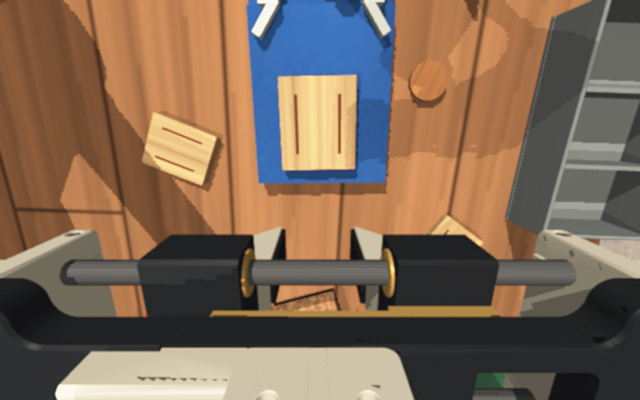

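The wrist view shows the plaque top with corners at (278,77), (357,74), (356,168) and (282,171). The deck's rear corners are at (259,184) and (388,183), with its sides running up to (248,0) and (395,0).

Run:
```python
from h import *
from plant import *
c=capture("scene");w=capture("wrist")
k=lambda a:np.array(a)/5+[225,165]
S=(c,JIG,k([[40,247],[115,490],[635,92],[745,312],[583,125]]))
W=(w,JIG[:2],np.array([[259,183.5],[388,183]]))
P=(c,PLQ,k([[85,267],[270,215],[321,345],[132,402]]))
Q=(w,PLQ,np.array([[282,171],[278,77],[357,74],[356,168]]))
for a in([S,W],[S]):
    j,r=fit(a,[540,64,1.6]);print(j,r.round(1))
    for b in([P,Q],[Q]):
        p,r=fit(b,[540,-124,1.6]);print(p,r.round(1),rel(j,p))
j,_=fit([S,W],[540,64,1.6])
# side edges of the deck where they leave the wrist picture
for y in(85,-85): print(proj(w,place(j,[[-120,y,22],[-80,y,22]])).round(0))
```

```text
[539.75029208  62.88465143   1.61307643] [-1.3 -0.  -1.2  0.6 -0.1 -0.3  0.5 -0.1 -0.3  0.3  0.7 -0.6 -0.7 -0.4]
[ 541.33030204 -126.84126758    1.63584162] [-1.4  0.1 -0.9 -0.8 -0.6 -1.4 -1.6 -0.7  1.1 -0.4 -0.5 -1.1  0.6 -0.3
  0.3  0.8] (np.float64(-189.62314963838915), np.float64(6.440644000083522), np.float64(1.3043490221260667))
[ 540.91591202 -127.24530187    1.63758951] [ 0.8 -0.1 -1.  -0.7  0.1  0.  -0.   1. ] (np.float64(-190.00930762281854), np.float64(6.87174121438184), np.float64(1.4044962319818788))
[539.59187027  64.35424415   1.61304631] [-0.8 -0.2 -0.6  0.4  0.3 -0.5  1.  -0.2  0.2  0.1]
[ 541.33030204 -126.84126758    1.63584162] [-1.4  0.1 -0.9 -0.8 -0.6 -1.4 -1.6 -0.7  1.1 -0.4 -0.5 -1.1  0.6 -0.3
  0.3  0.8] (np.float64(-191.09831610560286), np.float64(6.338724625241516), np.float64(1.3060745551164754))
[ 540.91591202 -127.24530187    1.63758951] [ 0.8 -0.1 -1.  -0.7  0.1  0.  -0.   1. ] (np.float64(-191.48448707288085), np.float64(6.769810209720875), np.float64(1.4062217649722875))
[[253.  64.]
 [250.  26.]]
[[395.  63.]
 [398.  25.]]
```

```bash
python3 -m inch '[0,0,-0.004,-0.0025,0.002,0,0.13,0,0,0,0,0,0.031,0.13,0,0,0,0,0,0.031,0.13,0,0,0,0,0,0.031,0.13,0,0,0,0,0,0.031,0.13,0,0,0,0,0,0.031,0.13,0,0,0,0,0,0.031,0.13,0,0,0,0,0,0.031,0.13,0,0,0,0,0,0.031,0.13,0,0,0,0,0,0,0.13]'
python3 -m inch '[0,0,0,0,0,0.002,0.13,0,0,0,0,0,0,0.13]'
```

```text
time: 3.63
tool_pos: [542.5, -195.7, 34.9]
tcp_rot: [-3.135, -0.004, 1.622]
contact_force: [-0.7, 0.1, -0.8]
grip_width: 39.9
finger_force: 0.0
time: 3.8
tool_pos: [545.4, -197.1, 38.6]
tcp_rot: [3.141, 0.0, 1.62]
contact_force: [0.5, 0.4, 0.0]
grip_width: 39.8
finger_force: 0.0
```

```bash
python3 -m inch '[0,0,0.004,0.005,0,0.002,0.13,0,0,0,0.005,0,0,0.13,0,0,0,0.01,0.0008,0,0.13,0,0,0,0.01,0.0008,0,0.13,0,0,0,0.01,0.0008,0,0.13,0,0,0,0.01,0.0008,0,0.13,0,0,0,0.01,0.0008,0,0.13,0,0,0,0.01,0.0008,0,0.13,0,0,0,0.01,0.0008,0,0.13,0,0,0,0.01,0.0008,0,0.13]'
python3 -m inch '[0,0,0,0,0,0,0.13]'
python3 - <<'E'
from plant import *
import cv2
c=capture("wrist");cv2.imwrite("pics/w2.png",c["image"][:,:,::-1])
E
```

```text
time: 4.63
tool_pos: [546.9, -123.7, 36.1]
tcp_rot: [-3.142, -0.0, 1.613]
contact_force: [-0.5, -2.4, 0.7]
grip_width: 39.7
finger_force: 0.5
time: 4.72
tool_pos: [546.7, -122.8, 36.0]
tcp_rot: [-3.141, -0.001, 1.614]
contact_force: [-0.5, 0.8, -1.0]
grip_width: 39.7
finger_force: 0.0
```

View pics/w2.png

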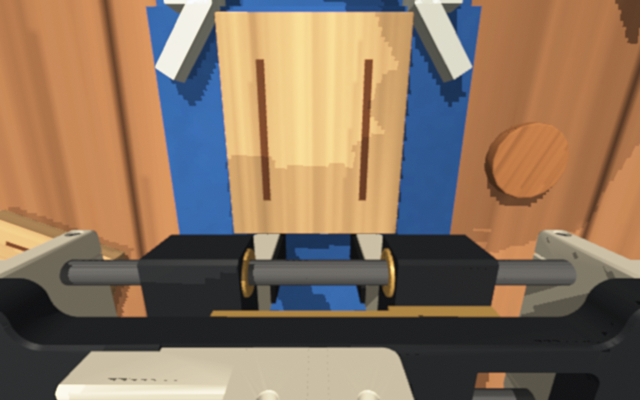

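The plaque is centred (mid-column about 315, flares' middle about 314) and square to the jig, with its front at the mouth. I'll push on straight.

```bash
python3 -m inch '[0,0,0,0.01,0,0,0.13,0,0,0,0.01,0,0,0.13,0,0,0,0.01,0,0,0.13,0,0,0,0.01,0,0,0.13,0,0,0,0.01,0,0,0.13,0,0,0,0.01,0,0,0.13,0,0,0,0.01,0,0,0.13,0,0,0,0.01,0,0,0.13,0,0,0,0.01,0,0,0.13,0,0,0,0.01,0,0,0.13]'
python3 -m inch '[0,0,0,0.008,0,0,0.13,0,0,0,0.008,0,0,0.13,0,0,0,0.006,0,0,0.13,0,0,0,0.006,0,0,0.13,0,0,0,0.005,0,0,0.13,0,0,0,0.005,0,0,0.13,0,0,0,0,0,0,0.13]'
python3 - <<'E'
from plant import *
import cv2
c=capture("wrist");cv2.imwrite("pics/w3.png",c["image"][:,:,::-1])
E
```

```text
time: 5.6
tool_pos: [543.6, -43.9, 36.2]
tcp_rot: [3.141, 0.0, 1.613]
contact_force: [-0.1, -1.8, 0.8]
grip_width: 39.8
finger_force: 0.5
time: 6.18
tool_pos: [542.2, -13.6, 36.1]
tcp_rot: [-3.141, -0.0, 1.613]
contact_force: [-0.1, -0.3, 0.3]
grip_width: 40.0
finger_force: 0.0
```

View pics/w3.png

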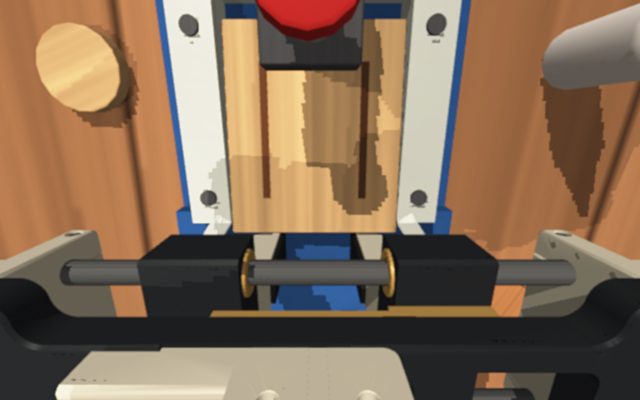

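It is between the rails, centred, with about 10 mm left to the drop. Now small steps.

```bash
python3 -m inch '[0,0,0,0.003,0,0,0.13,0,0,0,0.003,0,0,0.13,0,0,0,0.003,0,0,0.13,0,0,0,0.002,0,0,0.13,0,0,0,0.002,0,0,0.13,0,0,0,0,0,0,0.13]'
python3 - <<'E'
from plant import *
import cv2
c=capture("wrist");cv2.imwrite("pics/w4.png",c["image"][:,:,::-1])
E
```

```text
time: 6.73
tool_pos: [541.8, -3.6, 36.1]
tcp_rot: [-3.142, -0.0, 1.613]
contact_force: [-1.5, 0.8, 0.4]
grip_width: 40.2
finger_force: 0.0
```

View pics/w4.png

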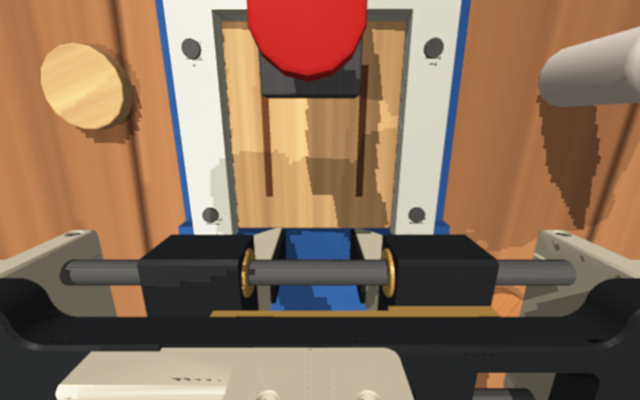

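Run:
```python
from h import *
from plant import *
w=capture("wrist");j=[539.7,63.3,1.613];print(get_obs()["tool_pos"])
for cx in(-2,0,2):
  print(cx,"deck rear",proj(w,place(j,[[cx-55,46,38],[cx-55,-46,38]])).round(0).tolist(),"seated",proj(w,place(j,[[cx-55,46,28],[cx-55,-46,28],[cx+55,46,28],[cx+55,-46,28]])).round(0).tolist())
print("edge",proj(w,place(j,[[-57,47,22],[-57,-47,22]])).round(0).tolist(),"stop",proj(w,place(j,[[57,47,34],[57,-47,34]])).round(0).tolist())
import cv2
i=cv2.imread("pics/w4.png")[185:245,190:440];cv2.imwrite("pics/crop4.png",cv2.resize(i,None,fx=3,fy=3,interpolation=2))
```

```text
[541.82947008  -3.81668526  36.12706365]
-2 deck rear [[237.0, 237.0], [401.0, 237.0]] seated [[241.0, 230.0], [396.0, 230.0], [224.0, 19.0], [414.0, 19.0]]
0 deck rear [[236.0, 234.0], [402.0, 234.0]] seated [[241.0, 227.0], [397.0, 227.0], [224.0, 14.0], [414.0, 14.0]]
2 deck rear [[236.0, 230.0], [402.0, 230.0]] seated [[241.0, 224.0], [397.0, 224.0], [224.0, 9.0], [415.0, 9.0]]
edge [[242.0, 226.0], [395.0, 226.0]] stop [[217.0, 4.0], [421.0, 4.0]]
```

View pics/crop4.png

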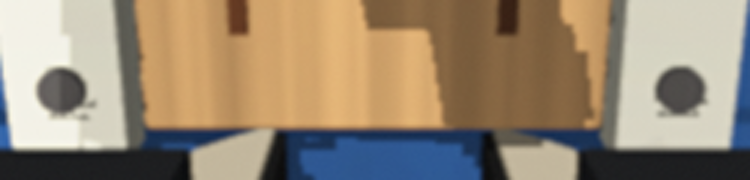

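The rear edge is 151 px wide at row 228. That matches a seated plaque (155 px, row 228) and not one still on the deck (166 px, row 234). Now I'll back off, rise, close the fingers and move over the punch.

```bash
python3 -m inch '[0,0,0,-0.01,0,0,0.13,0,0,0,0,0,-0.03,0.13,0,0,0,0,0,-0.04,0.13,0,0,0,0,0,-0.04,0.5,0,0,0,0,0,-0.04,1,0,0,0,0,0,0,1,0,0,0,0,0,0,1]'
python3 - <<'E'
from h import *
from plant import *
import cv2
w=capture("wrist");s=capture("side")
j=[539.7,63.3,1.613];print(get_obs()["tool_pos"],get_obs()["grip_width"])
for n,c in(("wrist",w),("side",s),("scene",capture("scene"))):
    im=c["image"][:,:,::-1].copy();h=cv2.cvtColor(im,cv2.COLOR_BGR2HSV)
    m=((h[...,0]<6)|(h[...,0]>174))&(h[...,1]>170)&(h[...,2]>90)
    ctr=proj(c,place(j,[[32,0,108]]))[0]
    n_,l,st,ce=cv2.connectedComponentsWithStats(m.astype(np.uint8))
    print(n,"pred",ctr.round(1),[(st[i].tolist(),ce[i].round(1).tolist()) for i in range(1,n_) if st[i,4]>20 and np.linalg.norm(ce[i]-ctr)<60])
    if n=="wrist":cv2.imwrite("pics/w5.png",im)
E
```

```text
time: 7.42
tool_pos: [543.2, -12.7, 158.0]
tcp_rot: [3.137, 0.001, 1.612]
contact_force: [-1.1, -0.2, -0.9]
grip_width: 18.1
finger_force: 0.0
[541.53749381 -12.22562118 155.32184806] 10.064709519627012
wrist pred [316.7  63. ] [([290, 41, 44, 49, 1693], [311.5, 65.0])]
side pred [316.1 181.9] [([303, 130, 7, 20, 57], [306.0, 140.3])]
scene pred [341.4 190.3] [([337, 187, 9, 8, 62], [341.1, 190.6])]
```

View pics/w5.png

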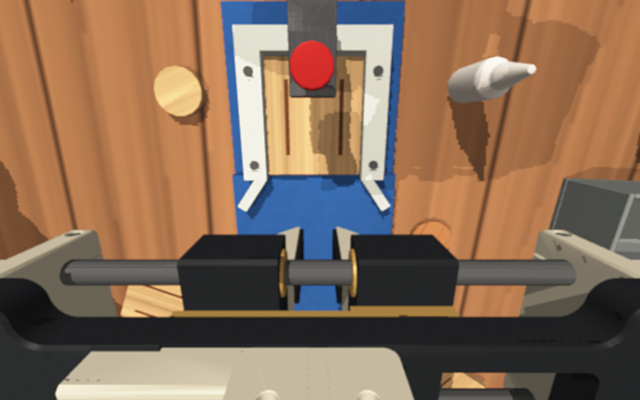

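The plaque lies flat and square in the pocket, and the punch head is at (311,65). The head is straight ahead along tool x, 107 mm away.

```bash
python3 -m inch '[0,0,0,0.0335,0,0,1,0,0,0,0.0335,0,0,1,0,0,0,0.0335,0,0,1,0,0,0,0.0335,0,0,1,0,0,0,0,0,0.019,1,0,0,0,0,0,0.019,1,0,0,0,0,0,0,1]'
python3 - <<'E'
from plant import *
import cv2
print(get_obs()["tool_pos"])
a=capture("scene")["image"][150:230,285:405,::-1];b=capture("side")["image"][150:230,260:380,::-1]
cv2.imwrite("pics/p6.png",cv2.resize(cv2.hconcat([a,b]),None,fx=3.3,fy=3.3,interpolation=2))
E
```

```text
time: 8.15
tool_pos: [535.1, 95.5, 121.7]
tcp_rot: [-3.134, -0.0, 1.614]
contact_force: [-1.6, -0.0, -0.4]
grip_width: 0.3
finger_force: 0.0
[535.07592975  95.53493407 121.65947117]
```

View pics/p6.png

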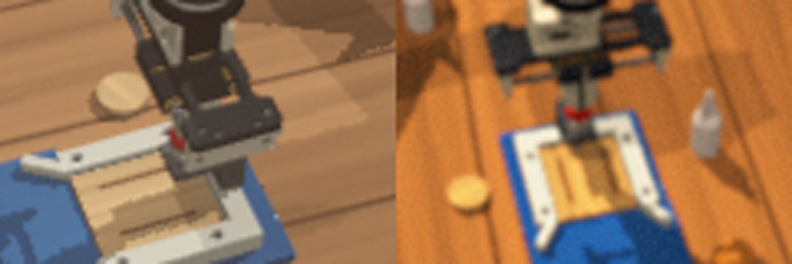

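The closed fingertips are over the head. Pressing in small steps while watching the force.

```bash
python3 -m inch '[0,0,0,0,0,0.003,1,0,0,0,0,0,0.003,1,0,0,0,0,0,0,1]'
python3 -m inch '[0,0,0,0,0,0.003,1,0,0,0,0,0,0.003,1,0,0,0,0,0,0.003,1,0,0,0,0,0,0,1]'
python3 -m inch '[0,0,0,0,0,0.003,1,0,0,0,0,0,0.002,1,0,0,0,0,0,0,1,0,0,0,0,0,0,1]'
```

```text
time: 8.5
tool_pos: [537.7, 94.9, 120.9]
tcp_rot: [3.141, -0.0, 1.612]
contact_force: [-0.0, 0.5, 0.1]
grip_width: 0.4
finger_force: 0.0
time: 8.83
tool_pos: [538.1, 95.0, 113.8]
tcp_rot: [3.14, 0.0, 1.613]
contact_force: [0.0, -2.2, 4.0]
grip_width: 0.4
finger_force: 2.0
time: 9.17
tool_pos: [538.1, 95.0, 110.0]
tcp_rot: [3.141, 0.0, 1.613]
contact_force: [0.8, -1.9, 6.0]
grip_width: -0.1
finger_force: 2.8
```

```bash
python3 -m inch '[0,0,0,0,0,0.003,1,0,0,0,0,0,0.002,1,0,0,0,0,0,0,1]'
python3 -m inch '[0,0,0,0,0,0.001,1,0,0,0,0,0,0,1,0,0,0,0,0,0,1]'
python3 -m inch '[0,0,0,0,0,0.0005,1,0,0,0,0,0,0,1,0,0,0,0,0,0,1]'
```

```text
time: 9.42
tool_pos: [538.1, 95.0, 106.0]
tcp_rot: [3.14, 0.0, 1.613]
contact_force: [0.2, -1.1, 6.3]
grip_width: 0.3
finger_force: 3.6
time: 9.67
tool_pos: [538.1, 95.0, 105.5]
tcp_rot: [3.14, 0.0, 1.613]
contact_force: [-0.7, -1.6, 6.5]
grip_width: 0.1
finger_force: 3.7
time: 9.92
tool_pos: [538.1, 95.0, 105.2]
tcp_rot: [3.14, 0.0, 1.613]
contact_force: [-1.4, -1.6, 8.7]
grip_width: 0.2
finger_force: 4.1
```

```bash
python3 -m inch '[0,0,0,0,0,0.0006,1,0,0,0,0,0,0,1,0,0,0,0,0,0,1]'
python3 -m inch '[0,0,0,0,0,0.0006,1,0,0,0,0,0,0,1,0,0,0,0,0,0,1]'
```

```text
time: 10.17
tool_pos: [538.1, 95.0, 105.2]
tcp_rot: [3.14, 0.0, 1.613]
contact_force: [-1.2, -2.6, 11.4]
grip_width: 0.8
finger_force: 5.8
time: 10.42
tool_pos: [538.2, 95.0, 105.1]
tcp_rot: [3.14, 0.0, 1.613]
contact_force: [-4.4, -1.9, 14.4]
grip_width: 0.2
finger_force: 7.4
```

At the stop: height no longer changes and force climbs to 14 N. Releasing, rising, backing off to look.

```bash
python3 -m inch '[0,0,0,0,0,-0.005,1,0,0,0,0,0,-0.01,1,0,0,0,0,0,-0.02,1,0,0,0,0,0,-0.04,1,0,0,0,0,0,-0.04,1,0,0,0,-0.04,0,-0.01,1,0,0,0,-0.04,0,0,1,0,0,0,-0.04,0,0,1,0,0,0,-0.04,0,0,1,0,0,0,0,0,0,1]'
python3 -m inch '[0,0,0,0,0,0,1,0,0,0,0,0,0,1]'
python3 - <<'E'
from plant import *
import cv2
w=capture("wrist")["image"][:250,:,::-1];s=capture("scene")["image"][150:330,120:480,::-1]
s=cv2.resize(s,(640,320),interpolation=2)
cv2.imwrite("pics/p7.png",cv2.vconcat([w,s]))
E
```

```text
time: 11.25
tool_pos: [542.9, -37.3, 203.1]
tcp_rot: [-3.141, 0.001, 1.609]
contact_force: [0.2, 0.4, 0.9]
grip_width: 0.6
finger_force: 0.0
time: 11.42
tool_pos: [542.6, -32.1, 203.1]
tcp_rot: [-3.14, -0.001, 1.612]
contact_force: [-0.7, -0.1, 0.2]
grip_width: 0.3
finger_force: 0.0
```

View pics/p7.png

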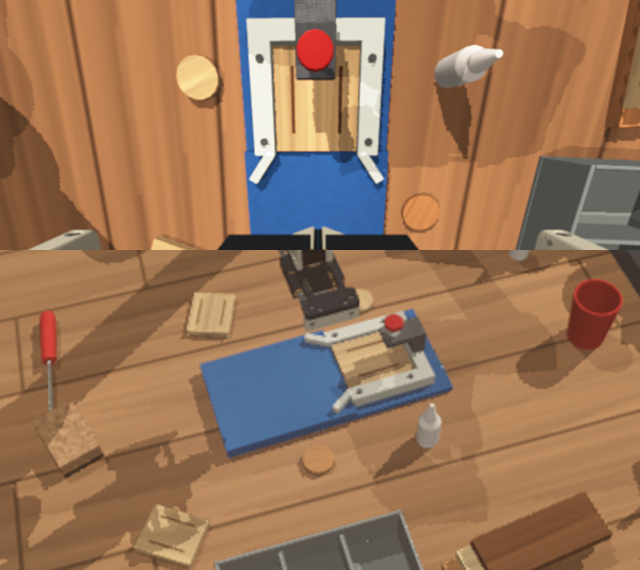

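The plaque is seated square, the red head is back up at (315,48), and the bottles, discs and other items are where they were.

```bash
python3 -c "
from plant import *
print(close_job())"
```

```text
the job is handed in; nothing more can be done
None
```

The plaque is seated flat and square in the pocket, the punch was pressed to its stop at about 14 N and sprang back up, nothing else on the bench was moved, and the job was handed in at about 11.5 s of robot time.

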